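# Swap the charged battery into the throwing wheel

## Robot

A 6-joint arm with a two-finger parallel gripper is mounted at the origin on the work surface. World frame = base frame: x ahead of the robot, y to its left, z up, the work surface at z = 0. Lengths are in m, angles in rad, forces in N, time in s.
With the tool pointing down it reaches from about 0.35 to 0.975 m from the base axis. Payload 7.1 kg.
Tool frame: the origin (TCP) lies midway between the tips of the shut fingers; the grasp point (between the pads) lies 19 mm behind it; z points along the fingers, x is the direction in which the jaws open and shut, and the axes are right-handed (so a half turn about z gives the same grasp; the last joint's range is limited). The gripper opens to 88 mm and grips with 3 to 60 N. Pads are 20 mm wide; open, the fingers measure 115 mm over their backs; the gripper's body (75 mm by 178 mm) begins 61 mm behind the grasp point.
Start: joints at [1.163, 0.423, 1.63, -0, 1.089, -0.019], TCP at [0.237, 0.578, 0.223] pointing down, gripper open.
Joint ranges: [-3, 3], [-0.9, 2.11], [0.09, 2.58], [-1.31, 4.45], [0.11, 2.69], [-2.54, 2.54]. Speed limits (rad/s): [2.39, 2.39, 3.01, 3.14, 3.14, 3.14].

## Interface

Orientations are given as a unit quaternion [w, x, y, z].
In Python, from station import move_pose, movel, movej, command_gripper, wait, inverse_kinematics, read_camera, camera_info, MotionError, job_done, get_time, get_joint_pos, get_qvel, get_effort, get_tcp_pos, get_ee_rot, get_ft_force, get_ft_torque, get_grip_width gives the robot as it stands. Calls block until the motion is done:
- move_pose(position, orientation): joint-space move of the TCP to a pose.
- movel(position, frame=None, v=0.15, until_force=None): straight line of the TCP; frame=None keeps the orientation; v is the mean speed in m/s. With until_force (N) it stops when the force on the tool has changed by that much, and returns True; else False.
- movej(angles): joint-space move.
- command_gripper(opening): opening from 0.0 (shut) to 1.0 (fully open); the grip force is fixed at half the most; returns when the fingers have stopped.
- wait(seconds).
- inverse_kinematics(position, orientation): joint angles nearest the present ones, or None.
- read_camera(name): name is "scene" or "top"; returns the picture (480x640x3 uint8, red, green, blue); there is no depth.
- camera_info(name): a dict with "intrinsics" (3x3 intrinsics, pixels), "dist" ([k1, k2, p1, p2, k3] as OpenCV has them; the pictures are not rectified), "T" (4x4, takes a point from camera to world coordinates). Camera axes: x right, y up, looking along -z (the intrinsics and any distortion apply to the point x, -y, -z); pixel columns grow to the right and rows downward; lengths in m; the calibration is good to about 2 mm. A picture is of the moment at which its call begins. camera_info takes no time and is no camera call.
A pose or a line that the arm cannot do raises MotionError and nothing moves.
- job_done(): hands the job in, once; it reports no verdict.
Readings, each from a call of its own:
- get_time(): time.
- get_joint_pos(): joint angles.
- get_qvel(): joint speeds.
- get_effort(): joint torques, N m.
- get_tcp_pos(): TCP position.
- get_ee_rot(): TCP orientation.
- get_ft_force(): force on the tool from outside, world axes, zero at the start.
- get_ft_torque(): the same for the moment, N m.
- get_grip_width(): opening from 0.0 (shut) to 1.0 (fully open).
Only numpy, scipy, OpenCV 4.12 (cv2) and the standard library are available. Lean on these libraries where they do the work, as an engineer would, in place of code of your own. Each camera call takes 0.05 s, during which the arm holds its last target. There are 200 camera calls.

## Task

The battery pack on the charger is charged: press the charger's catch so that the pack pops loose, slide it out, and slide it into the battery rail of the small throwing wheel, nose first, until the catch clicks behind it, then let go. Push gently by feel, do not force the pack against its rails or stops, and leave the other things on the bench where they are.

Things in the scene. Friction and masses are not known exactly. Their poses are not given: they have to be found in the camera images.
- charger: Battery charger, fixed; the pack starts caught in its rail. Origin on the bench straight below the centre of a seated pack; local +x = the way a pack slides in, y across, z up. Rail as at point charger_mouth. Inner end: catch block (local x 44-95 mm, 46 wide, top 58 mm above bench), then a power box (x 98-183 mm, 110 wide, 63 high).
- charger_mouth (a point): On the charger's rail floor (18 mm above bench, 84 wide) at local x = -72 mm: a pack centred here is just clear of the lips. Lips overhang the pack's base flanges from local x = -10 to 46 mm (lead-in from -22), underside 10 and top 14 mm above the floor, 50 mm apart: the pack leaves only by sliding towards -x. Floor ends at x = -112. Axes as the charger.
- charger_button (a point): Centre of the top of the catch button (30 x 26 mm), button up: local x = 71 mm, 68 mm above bench; does not move with it. Pressing it 5-7 mm straight down (about 3-9 N) drops a hidden tooth; hold about 0.5 s while a damped spring plunger shoves the pack out 13 mm. Let go, it stays sunk 5 mm under the freed pack until that is slid out.
- charger_catch (a joint): Charger's catch, m: 0 = button and tooth up, 0.007 = fully pressed; about 0.005 while a pack's foot lies on the tooth.
- wheel: Small electric throwing wheel, fixed, with an empty battery rail in front. Origin on the bench straight below the nominal centre of a seated pack; local +x = the way a pack slides in, y across, z up. Its button block (nominal local x 44-95 mm, top of button 68 mm above bench) is like the charger's; beyond it a motor box with pan and wheel head (x 118-357 mm, 240 wide, 84 high).
- wheel_mouth (a point): On the wheel's rail floor at local x = -72 mm, 18 mm above bench: a pack laid here, nose towards +x, is clear of the lips. Same rail and lips as the charger (see charger_mouth). Side walls 64 mm apart from local x = -15 to 46 mm, flaring outward from -15 to -45 mm; the pack's flanges (60 mm) have 2 mm play sideways and up. Axes as the wheel.
- wheel_stop (a point): Nominal middle of the stop face, local x = 44 mm, 38 mm above bench. The block was set by hand and is really up to 14 mm nearer or farther (not measured). A pack clicks with its nose 2 mm short of the real face. Pushing in takes 5-15 N (sprung plunger over the last 13 mm, then the tooth); less will not click; past the click is a hard stop: over 30 N on it is forcing.
- wheel_catch (a joint): Wheel's catch, m: 0 = button and tooth up, 0.007 = fully pressed. Dips to about 0.005 while the pack's foot rides over the tooth and returns to 0 at the click; a pack that has not clicked is pushed back out by the plunger.
- pack_center (a point): Centre, half-way up, of the battery pack: grey block 84 mm long (x), 44 wide (y), 72 tall, 0.2-0.4 kg, black base flanges 60 wide, 8 thick. Underside 36 mm below this point. Pack axes: +x to its nose (goes in first), z up. Grip across the 44 mm width at or above this height, so that the fingertips stay above the rail's lips (14 mm above its underside).
- pack_nose (a point): Middle of the pack's front (nose) face, 42 mm ahead of point pack_center along the pack's +x.
- mug: loose bisque mug, 76 mm across, 85 tall, handle at its +y; origin at its underside
- glaze_jar: loose white lidded jar, 70 mm across, 90 tall; origin at its underside
- bowl: loose bisque bowl, 110 mm across, 55 tall; origin at its underside
- kiln_post: loose pale upright cylinder, 38 mm across, 60 tall; origin at its underside
- brush: loose brush about 130 mm long, lying along its x; origin at the underside of its middle
- trim_tool: loose flat-bladed tool about 180 mm long, lying along its x; origin at the underside of its middle
- rib: loose flat wooden rib 100 x 50 x 8 mm; origin at its underside
Mind the look-alikes: they are no part of the job. What is shaped like the part that bears pack_center but blue or pink is not meant.

How it is judged:
By the outcome, as a careful person would: the job done as asked, in the order asked, and still so for the second after the job is handed in, with the robot touching nothing.
It also fails if it takes over 61 s, if anything falls off the work surface, if the arm or the gripper's body presses on something with over 40 N, if the wrist force passes 120 N, or if a joint passes its speed limit or range.

## Working session

There is one attempt and no reset: what is moved stays moved. The work goes in short steps, each a Python script; the robot and the scene stay as the last script left them, time stands still between calls to the robot, and variables do not carry over. Pictures are saved under pics/ and viewed, on a budget of 10 in all, crops included, one or two more only if the job needs it, and the job is handed in when it is done.

```bash
mkdir -p pics; ls
python3 - <<'E'
from station import *
import cv2,numpy as np
for n in("scene","top"):
    cv2.imwrite(f"pics/{n}0.png",read_camera(n)[:,:,::-1]); i=camera_info(n); print(n,np.round(i["intrinsics"],1).tolist(),i["dist"],np.round(i["T"],4).tolist())
print(get_time(),get_ee_rot(),get_tcp_pos())
E
```

```text
pics
scene [[619.9, 0.0, 317.1], [0.0, 619.9, 233.5], [0.0, 0.0, 1.0]] [-0.08783442  0.          0.          0.          0.        ] [[-0.3015, -0.8125, 0.4989, 1.2042], [0.9534, -0.2628, 0.1482, 0.151], [0.0107, 0.5203, 0.8539, 1.2865], [0.0, 0.0, 0.0, 1.0]]
top [[585.9, 0.0, 312.7], [0.0, 585.9, 239.0], [0.0, 0.0, 1.0]] [0.04610556 0.         0.         0.         0.        ] [[0.0231, 0.9982, -0.0547, 0.4473], [-0.9997, 0.0235, 0.0069, -0.0286], [0.0082, 0.0545, 0.9985, 1.4451], [0.0, 0.0, 0.0, 1.0]]
0.1 [ 3.66150508e-04  8.30371764e-01  5.57209392e-01 -5.40621388e-04] [0.23673525 0.57793173 0.22198927]
```

View pics/scene0.png

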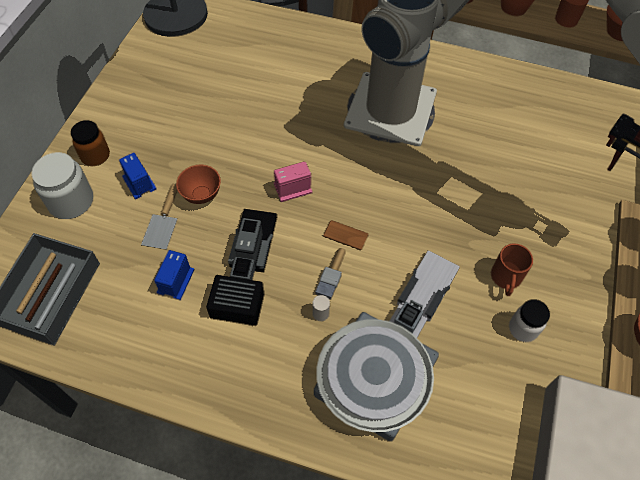

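View pics/top0.png

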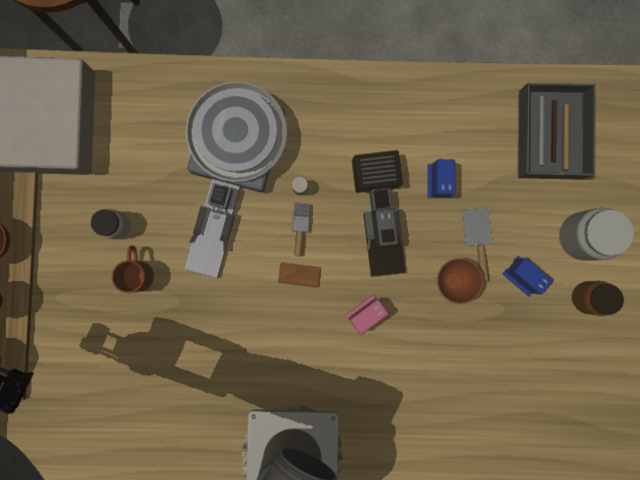

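The pack candidates in the top image are grey at (386,232) in the charger, blue at (441,178), blue at (528,276) and pink at (368,314). By the description I choose the grey one. Next I'll check it and both rails in an enlarged crop.

Run:
```python
import cv2,numpy as np
t=cv2.imread("pics/top0.png")
a=t[150:280,345:425]; b=t[170:285,175:260]
f=lambda c:cv2.resize(c,None,fx=4.6,fy=4.6,interpolation=cv2.INTER_CUBIC)
A,B=f(a),f(b); H=max(A.shape[0],B.shape[0])
p=lambda c:cv2.copyMakeBorder(c,0,H-c.shape[0],0,0,cv2.BORDER_CONSTANT)
def grid(c,x0,y0):
    for x in range(0,c.shape[1],46): cv2.putText(c,str(x0+x//46*10),(x,9),0,.33,(0,255,255)); cv2.line(c,(x,10),(x,16),(0,255,255))
    for y in range(0,c.shape[0],46): cv2.putText(c,str(y0+y//46*10),(0,y+4),0,.33,(0,255,255))
grid(A,345,150);grid(B,175,170)
cv2.imwrite("pics/crop1.png",np.hstack([p(A),p(B)]))
```

```text
(no output)
```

View pics/crop1.png

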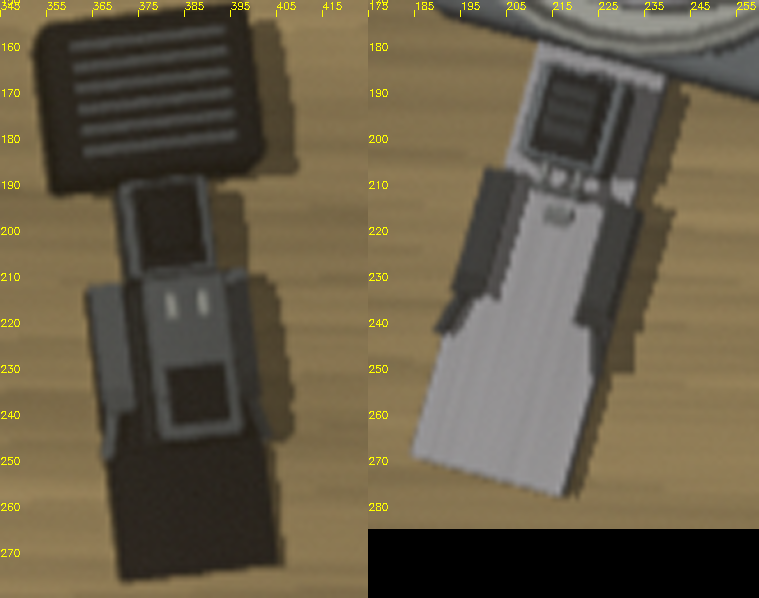

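The left crop shows the grey pack in the black charger, top face px (376–398, 210–246), with no other grey pack around. The right crop shows the empty wheel rail, with the floor end at (185,270)–(218,278) and the lips' inner edges at about (210,211)–(204,235) and (226,215)–(220,240). I'll fit the poses from these points and overlay them on both cameras.

```bash
cat > h.py <<'E'
from station import *
import cv2,numpy as np
from scipy.optimize import least_squares
from scipy.spatial.transform import Rotation as R
def proj(n,P):
    i=camera_info(n);T=np.linalg.inv(i["T"]);D=np.diag([1,-1,-1])
    Rm=D@T[:3,:3];t=D@T[:3,3]
    return cv2.projectPoints(np.array(P,float),cv2.Rodrigues(Rm)[0],t,i["intrinsics"],np.array(i["dist"]))[0][:,0]
def W(p,L):
    L=np.array(L,float)/1000;c,s=np.cos(p[2]),np.sin(p[2])
    return np.c_[p[0]+c*L[:,0]-s*L[:,1],p[1]+s*L[:,0]+c*L[:,1],L[:,2]]
def fit(obs,p0):
    f=lambda p:np.concatenate([(proj(n,W(p,[o[0] for o in O]))-[o[1] for o in O]).ravel() for n,O in obs.items()])
    r=least_squares(f,p0,loss="soft_l1");return r.x,f(r.x).reshape(-1,2)
E
cat > fit1.py <<'E'
from h import *
C=[((-112,42,18),(370.9,276.1)),((-112,-42,18),(406.1,273)),((42,22,90),(375.9,211.3)),((42,-22,90),(393.9,210)),((-42,22,90),(380.4,245.7)),((-42,-22,90),(397.8,243.5)),((46,25,32),(371.1,212)),((-10,25,32),(374.3,238.7))]
Wh=[((-112,42,18),(184.8,269.6)),((-112,-42,18),(217.8,278)),((46,25,32),(210.2,211.3)),((-10,25,32),(203.7,234.6)),((46,-25,32),(226,214.6)),((-10,-25,32),(220.4,240))]
E
python3 - <<'E'
from fit1 import *
np.set_printoptions(precision=4,suppress=True)
c,rc=fit({"top":C},[.45,-.2,.1]);w,rw=fit({"top":Wh},[.45,.2,-.2])
print(c,w);print(rc.T);print(rw.T)
S=cv2.imread("pics/scene0.png")
def ov(p,pts,x0,y0,x1,y1,k):
    I=cv2.resize(S[y0:y1,x0:x1],None,fx=k,fy=k,interpolation=cv2.INTER_CUBIC)
    for q in proj("scene",W(p,pts)): cv2.drawMarker(I,tuple(int(v) for v in ((q-[x0,y0]+.5)*k)),(0,0,255),0,8,1)
    return I
A=ov(c,[o[0] for o in C]+[(56,13,68),(56,-13,68),(86,13,68),(86,-13,68)],195,200,285,330,4.5)
B=ov(w,[o[0] for o in Wh]+[(56,13,68),(56,-13,68),(86,13,68),(86,-13,68)],385,240,470,370,4.5)
cv2.imwrite("pics/ov1.png",np.hstack([A,B]))
E
```

```text
[ 0.552  -0.2097  0.1394] [ 0.5377  0.201  -0.2579]
[[ 0.6255 -0.2744 -0.5237  0.2818 -0.6091  0.8576  0.0893 -0.3026]
 [ 1.2961  0.4013 -0.5509 -1.4345  0.9385  0.9446 -0.2841 -4.063 ]]
[[-0.3239  0.0388 -1.1615 -1.3402  2.9554  1.9234]
 [ 1.5413  2.74   -1.1871 -2.2566  1.2621 -1.9007]]
```

View pics/ov1.png

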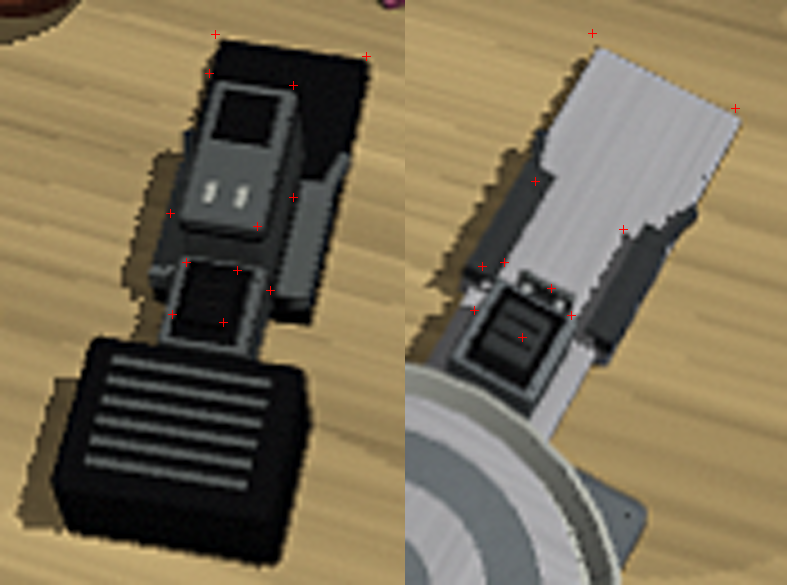

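The overlay agrees to about 1.5 px. My reading was biased by half a pixel, and the lip ends I marked were really the -22 mm lead-in. I'll do a joint two-camera fit using only the clear corners.

```bash
cat > fit2.py <<'E'
from h import *
a=lambda L,x0,y0,k,ox=0:[(p,(x0+(u-ox+.5)/k-.5,y0+(v+.5)/k-.5)) for p,(u,v) in L]
P=[(42,22,90),(42,-22,90),(-42,22,90),(-42,-22,90)];F=[(-112,42,18),(-112,-42,18)]
B=[(86,13,68),(86,-13,68),(56,13,68),(56,-13,68)]
z=lambda p,q:list(zip(p,q))
C={"top":a(z(F,[(119,580),(281,566)])+z(P,[(142,282),(225,276),(163,440),(243,430)]),345,150,4.6),
 "scene":a(z(F,[(370,62),(218,40)])+z(P,[(267,235),(180,222),(297,90),(210,82)]),195,200,4.5)}
Wt=a(z(F,[(413,458),(565,497)]),175,170,4.6,368);Ws=a(z(F,[(741,120),(597,47)]),385,240,4.5,405)
Bt=a(z(B,[(550,65),(612,77),(530,150),(600,165)]),175,170,4.6,368)
Bs=a(z(B[2:],[(573,313),(517,287)]),385,240,4.5,405)
c,rc=fit(C,[.55,-.21,.14])
def f(p):
    o=[]
    for n,F_,B_ in(("top",Wt,Bt),("scene",Ws,Bs)):
        L=[q[0] for q in F_]+[np.array(q[0])+[p[3]*1000,0,0] for q in B_]
        o.append((proj(n,W(p,L))-[q[1] for q in F_+B_]).ravel())
    return np.concatenate(o)
r=least_squares(f,[.54,.2,-.25,0],loss="soft_l1");w=r.x;rw=f(w).reshape(-1,2)
E
python3 - <<'E'
from fit2 import *
np.set_printoptions(precision=4,suppress=True)
print(c,w);print(rc.T);print(rw.T)
# scene tape: independent fits
for n in C: print(n,fit({n:C[n]},c)[0])
q=lambda y,s:R.from_matrix(np.array([[np.sin(y)*s,np.cos(y)*s,0],[-np.cos(y)*s,np.sin(y)*s,0],[0,0,-1]]).T).as_quat(scalar_first=True)
for s in(1,-1):
  for nm,p,x in(("btn",c,71),("pack",c,0),("mouth",c,-72),("wm",w,-72),("ws",w,0)):
    for z in(.1,.2): print(s,nm,z,inverse_kinematics(W(p,[(x,0,z*1000)])[0],q(p[2],s)))
E
```

```text
[ 0.5546 -0.2068  0.1456] [ 0.5449  0.2063 -0.2347  0.0045]
[[ 0.1948 -0.7541 -1.4091 -0.664  -1.3413  0.1168 -0.4684 -0.2279 -1.3104
  -1.2771 -0.1604  0.4301]
 [ 0.6897 -0.4749 -1.219  -2.2143  0.2889  0.152  -0.394  -0.2599 -0.6702
  -0.641   0.1379 -0.7666]]
[[-1.1006 -0.5626 -0.4737 -3.2728  0.5145 -4.011  -0.4771 -0.6752 -3.4569
  -1.7569]
 [-0.3707 -0.0295  4.9445  5.1566 -1.2936 -1.7327 -0.3444 -0.2917 -0.1122
  -0.0073]]
top [ 0.554  -0.2088  0.1338]
scene [ 0.5553 -0.2047  0.1601]Traceback (most recent call last):
  File "<stdin>", line 9, in <module>
  File "<stdin>", line 6, in <lambda>
  File "scipy/spatial/transform/_rotation.pyx", line 1143, in scipy.spatial.transform._rotation.Rotation.from_matrix
ValueError: Non-positive determinant (left-handed or null coordinate frame) in rotation matrix 0: [[ 0.1451 -0.9894  0.    ]
 [ 0.9894  0.1451  0.    ]
 [ 0.      0.     -1.    ]].
```

Hand readings leave about 1.5° of yaw ambiguity, so I'll refine by aligning the model edges to the image gradients.

```bash
cat > edge.py <<'E'
from h import *
from scipy.optimize import minimize
from scipy.ndimage import map_coordinates
G={}
for n in("top","scene"):
    g=cv2.GaussianBlur(cv2.cvtColor(cv2.imread(f"pics/{n}0.png"),cv2.COLOR_BGR2GRAY).astype(float),(0,0),.9)
    g=np.log(g+10);G[n]=(cv2.Sobel(g,-1,1,0),cv2.Sobel(g,-1,0,1))
rect=lambda x0,x1,y,z:[((x0,y,z),(x1,y,z)),((x0,-y,z),(x1,-y,z)),((x0,y,z),(x0,-y,z)),((x1,y,z),(x1,-y,z))]
FL=[((-110,s*42,18),(-50,s*42,18)) for s in(1,-1)]+[((-112,42,18),(-112,-42,18))]
def score(p,E,cams):
    t=0
    for n in cams:
        for A,B in E:
            A,B=np.array(A,float),np.array(B,float);k=max(6,int(np.linalg.norm(B-A)/2))
            q=proj(n,W(p,A+(B-A)*np.linspace(.03,.97,k)[:,None]));d=q[-1]-q[0];d/=np.linalg.norm(d)
            gx,gy=(map_coordinates(g,[q[:,1],q[:,0]],order=1) for g in G[n])
            t-=k*min(abs(np.mean(-gx*d[1]+gy*d[0])),1.5)
    return t
def best(E,p0,cams):
    r=None
    for i in np.random.default_rng(0).normal(size=(14,3)):
        x0=np.array(p0)+i*[.003,.003,.02]
        s=minimize(lambda v:score(v*[.01,.01,.05],E,cams),x0/[.01,.01,.05],method="Nelder-Mead",options=dict(initial_simplex=x0/[.01,.01,.05]+np.r_[np.zeros((1,3)),np.eye(3)*.3],maxiter=150))
        if r is None or s.fun<r.fun:r=s
    return r.x*[.01,.01,.05],r.fun
EC=FL+rect(-42,42,22,90)+rect(98,183,55,63)
EW=FL+[((-8,s*25,32),(44,s*25,32)) for s in(1,-1)]
E
python3 - <<'E'
from edge import *
np.set_printoptions(precision=4,suppress=True)
for nm,E,p0 in(("C",EC,[.5546,-.2068,.1456]),("W",EW,[.5449,.2063,-.24])):
    for cams in(("top",),("scene",),("top","scene")): print(nm,cams,*best(E,p0,cams))
E
```

```text
Traceback (most recent call last):
  File "edge.py", line 23, in best
    s=minimize(lambda v:score(v*[.01,.01,.05],E,cams),x0/[.01,.01,.05],method="Nelder-Mead",options=dict(initial_simplex=x0/[.01,.01,.05]+np.r_[np.zeros((1,3)),np.eye(3)*.3],maxiter=150))
  File "edge.py", line 23, in <lambda>
    s=minimize(lambda v:score(v*[.01,.01,.05],E,cams),x0/[.01,.01,.05],method="Nelder-Mead",options=dict(initial_simplex=x0/[.01,.01,.05]+np.r_[np.zeros((1,3)),np.eye(3)*.3],maxiter=150))
                        ~~~~~^^^^^^^^^^^^^^^^^^^^^^^^
  File "edge.py", line 15, in score
    q=proj(n,W(p,A+(B-A)*np.linspace(.03,.97,k)[:,None]));d=q[-1]-q[0];d/=np.linalg.norm(d)
  File "h.py", line 6, in proj
    i=camera_info(n);T=np.linalg.inv(i["T"]);D=np.diag([1,-1,-1])
ValueError: time passes only in moves, steps and waits
```

```bash
sed -i 's/^def proj/_I={}\ndef ci(n):\n    if n not in _I:_I[n]=camera_info(n)\n    return _I[n]\ndef proj/; s/i=camera_info(n)/i=ci(n)/' h.py
cat > q.py <<'E'
from h import *
def quat(y,s):  # tool x along +-local y, z down
    yv=np.array([-np.sin(y),np.cos(y),0])*s; zv=np.array([0,0,-1.]); return R.from_matrix(np.c_[yv,np.cross(zv,yv),zv]).as_quat(scalar_first=True)
E
time python3 - <<'E'
from edge import *
from q import *
np.set_printoptions(precision=4,suppress=True)
for nm,E,p0 in(("C",EC,[.5546,-.2068,.1456]),("W",EW,[.5449,.2063,-.24])):
    for cams in(("top",),("scene",),("top","scene")):
        p,f=best(E,p0,cams);print(nm,cams,p,f)
    for s in(1,-1):
        for x in(71,0,-72): print(s,x,inverse_kinematics(W(p,[(x,0,90)])[0],quat(p[2],s)))
print(get_time())
E
```

```text
C ('top',) [ 0.5522 -0.2083  0.1469] -517.5871993511703
C ('scene',) [ 0.5527 -0.2041  0.1559] -613.7685361149137
C ('top', 'scene') [ 0.552  -0.2061  0.1544] -1065.507842714622
1 71 [-0.3223  0.6238  1.6413 -0.      0.8765 -2.0474]
1 0 [-0.3776  0.5502  1.7892 -0.      0.8022 -2.1027]
1 -72 [-0.4468  0.4807  1.9272 -0.      0.7337 -2.1719]
-1 71 [-0.3223  0.6238  1.6413 -0.      0.8765  1.0942]
-1 0 [-0.3776  0.5502  1.7892 -0.      0.8022  1.0389]
-1 -72 [-0.4468  0.4807  1.9272 -0.      0.7337  0.9697]
W ('top',) [ 0.5454  0.204  -0.2513] -140.34484261030104
W ('scene',) [ 0.5448  0.2054 -0.2625] -149.0034148199958
W ('top', 'scene') [ 0.5454  0.205  -0.266 ] -283.6274404023318
1 71 [ 0.2761  0.6112  1.6667 -0.      0.8637 -1.0287]
1 0 [ 0.339   0.5426  1.8043 -0.      0.7947 -0.9657]
1 -72 [ 0.4171  0.4788  1.9309 -0.      0.7318 -0.8877]
-1 71 [ 0.2761  0.6112  1.6667 -0.      0.8637  2.1129]
-1 0 [ 0.339   0.5426  1.8043 -0.      0.7947  2.1759]
-1 -72 [ 0.4171  0.4788  1.9309 -0.      0.7318  2.2539]
0.1
real	0m15.474s
user	0m15.941s
sys	0m0.085s
```

The fits agree within about 2–4 mm. Next I press the catch.

```bash
cat >> q.py <<'E'
C=[.5523,-.206,.151];Wp=[.5454,.2047,-.259]
loc=lambda p,x,y,z:W(p,[(x,y,z)])[0]
def lf(p):  # force in local axes
    f=get_ft_force();c,s=np.cos(p[2]),np.sin(p[2]);return np.round([c*f[0]+s*f[1],-s*f[0]+c*f[1],f[2]],1)
E
python3 - <<'E'
from q import *
command_gripper(0.0);print(get_time())
q=quat(C[2],-1)
move_pose(loc(C,71,0,150),q);print(get_time(),lf(C))
movel(loc(C,71,0,72),v=.12);print(get_time(),lf(C))
r=movel(loc(C,71,0,62),v=.02,until_force=14)
print(r,get_tcp_pos(),lf(C),get_time())
wait(.6);print(lf(C))
cv2.imwrite("pics/press.png",read_camera("scene")[180:340,180:300,::-1].repeat(3,0).repeat(3,1))
E
```

```text
1.4417
4.4833 [-0.2  0.6 -0.3]
5.2833 [0.6 0.2 0.5]
False [ 0.62284697 -0.19543066  0.06218091] [ 1.5 -0.   3.3] 5.9333
[ 1.9 -1.   3.5]
```

View pics/press.png

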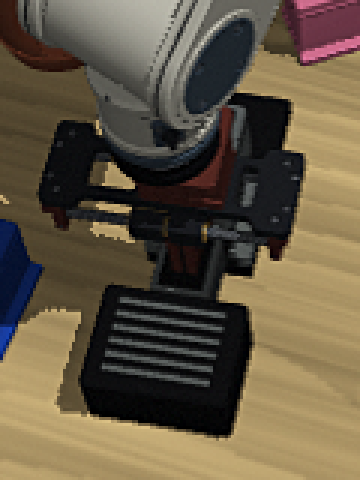

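The picture shows the closed fingers on the button, with the hand hiding the pack. I'll press a little further, hold, then lift and look.

Run:
```python
from q import *
print(movel(loc(C,71,0,60.8),v=.02,until_force=8),get_tcp_pos()[2],lf(C));wait(.5);print(lf(C))
movel(loc(C,71,0,140),v=.15)
command_gripper(1.0)
move_pose(loc(C,-13,0,140),quat(C[2],-1))
print(get_time(),get_tcp_pos(),lf(C))
a=read_camera("top")[150:290,330:430,::-1];b=read_camera("scene")[180:320,190:290,::-1]
cv2.imwrite("pics/rel.png",cv2.resize(np.hstack([a,b]),None,fx=4,fy=4,interpolation=cv2.INTER_CUBIC))
```

```text
False 0.061236322127872944 [0.6 0.1 7.4]
[0.2 0.2 6.6]
9.8167 [ 0.53904704 -0.20828262  0.14041383] [ 0.6  0.9 -0.4]
```

View pics/rel.png

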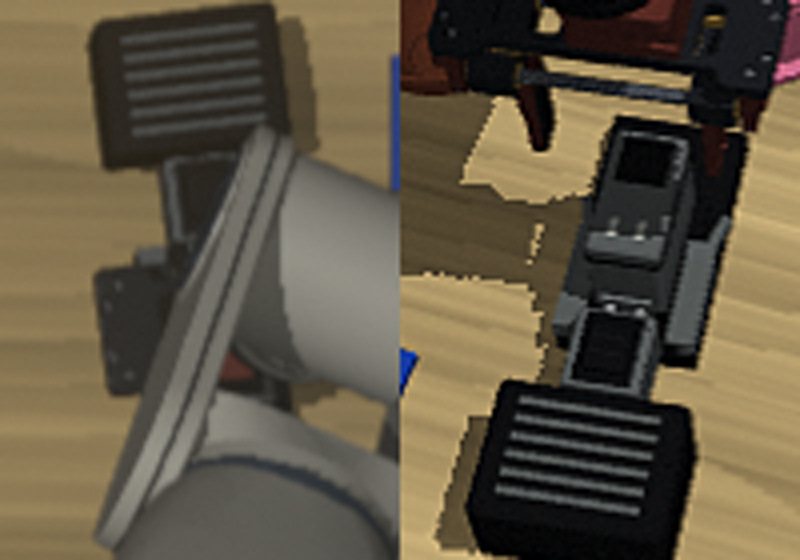

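The pack popped loose: in the scene view its rear edge moved about 6 px (~13 mm) outward and a gap shows at the nose. Next I grip it and check the side load.

Run:
```python
from q import *
r=movel(loc(C,-13,0,46),v=.12,until_force=8);print(r,get_tcp_pos(),lf(C))
command_gripper(.0);print(get_grip_width()*88,lf(C),np.round(get_ft_torque(),2),get_time())
# slide out step by step, easing the sideways load
y=0;f0=lf(C)
for x in(-18,-28,-40,-52,-64,-76):
    movel(loc(C,x,y,46),v=.08,until_force=20);f=lf(C);print(x,y,f,np.round(get_ft_torque(),2))
    if abs(f[1])>4: y+=np.clip(f[1]*.1,-1,1)
print(get_time(),get_tcp_pos())
```

```text
False [ 0.53998427 -0.2081411   0.04646934] [ 0.1 -1.1  0.4]
44.42768792691397 [-0.6 -0.5  0.9] [-0.07  0.19 -0.05] 11.6
-18 0 [ 1.5 -0.3  0.8] [-0.14 -0.11  0.03]
-28 0 [-1.4  0.1  2. ] [-0.27  0.63  0.05]
-40 0 [-1.6 -0.7  0.9] [-0.21  0.78  0.03]
-52 0 [-1.4 -1.2  2.7] [-0.22  0.68  0.01]
-64 0 [-2.7 -0.4  3.2] [-0.26  0.81 -0.01]
-76 0 [-1.2 -0.7  1. ] [-0.07  0.49 -0.01]
13.325 [ 0.47601132 -0.21723806  0.04578417]
```

Run:
```python
from q import *
movel(loc(C,-76,0,150),v=.2);print(get_time(),lf(C),get_grip_width()*88)
move_pose(loc(Wp,-80,0,140),quat(Wp[2],-1));print(get_time(),lf(Wp))
movel(loc(Wp,-80,0,56),v=.15)
r=movel(loc(Wp,-80,0,42),v=.03,until_force=3);print(r,get_tcp_pos(),lf(Wp),get_grip_width()*88,get_time())
b=read_camera("scene")[220:360,370:490,::-1]
b=cv2.resize(b,None,fx=4,fy=4,interpolation=cv2.INTER_CUBIC)
z=get_tcp_pos()[2]*1000
p=[(u,v,18) for u in(-112,) for v in(42,-42)]+[(-42-76,22,90),(-42-76,-22,90),(42-76,22,90),(42-76,-22,90)]
for q in proj("scene",W(Wp,p)): cv2.drawMarker(b,tuple(int(v) for v in ((q-[370,220]+.5)*4)),(0,0,255),0,8,1)
cv2.imwrite("pics/wm.png",b)
```

```text
13.9917 [-0.6  0.6 -2.3] 43.87105853901707
15.6167 [-0.1 -0.2 -2.2]
True [0.46885447 0.22546534 0.04521686] [ 1.8 -0.2  1.1] 43.78780219853034 16.7333
```

View pics/wm.png

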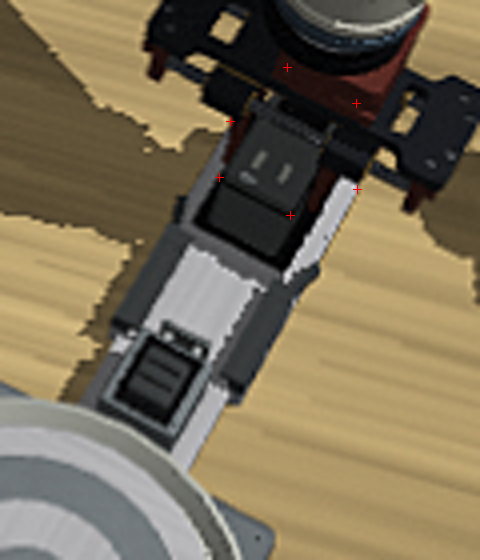

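The pack is on the rail floor with its nose at the flare, perhaps 2 mm towards -y. I'll push in by feel in small steps with sideways correction.

Run:
```python
from push import *
y=1.3;yaw=0
for x in(-26,-22,-18,-15,-12,-9,-6,-3,0):
    r,f,t=step(x,y,yaw,6,z=45.8,v=.04)
    if abs(f[1])>1.5: y+=np.clip(f[1]*.2,-.6,.6)
    if abs(f[0])>5: break
```

```text
-26 1.3 0 False [-26.    1.1] [ 0.5  0.8 -3.3] [0.14 0.07 0.05] 19.2
-22 1.3 0 False [-21.8   1.2] [ 0.9  1.1 -2.9] [0.18 0.05 0.02] 19.5
-18 1.3 0 False [-17.7   1.2] [-0.3  0.4 -2.5] [0.14 0.   0.05] 19.7
-15 1.3 0 False [-14.9   1.3] [-0.7  1.2 -1.1] [0.18 0.24 0.06] 20.0
-12 1.3 0 False [-11.9   1.3] [-1.5  1.8 -0.5] [0.38 0.37 0.09] 20.2
-9 1.7 0 False [-8.3  1.7] [-0.1  0.3 -1.1] [ 0.02  0.05 -0.01] 20.5
-6 1.7 0 False [-5.3  1.7] [ 0.8 -0.4 -1.1] [-0.1  -0.08 -0.  ] 20.7
-3 1.7 0 False [-3.9  1.4] [-4.2  0.5  0.7] [0.46 0.81 0.16] 21.0
0 1.7 0 False [-1.7  1.5] [-7.6  2.   0.7] [0.8  1.23 0.16] 21.2
```

Run:
```python
from push import *
y=1.8
for x in np.arange(1.5,20,1.5):
    r,f,t=step(x,y,0,8,z=45.8,v=.03)
    if abs(f[1])>2.5: y+=np.clip(f[1]*.15,-.4,.4)
    if f[0]<-17: break
```

```text
1.5 1.8 0 False [-0.5  1.5] [-8.4  2.5  0.9] [0.8  1.36 0.16] 21.5
3.0 1.8 0 False [0.8 1.5] [-8.   2.6  0.7] [0.98 1.49 0.15] 21.7
4.5 2.2 0 False [2.1 1.6] [-8.2  1.1  1.2] [0.72 1.51 0.14] 22.0
6.0 2.2 0 False [3.6 1.6] [-9.4  1.5  0.9] [0.79 1.51 0.13] 22.2
7.5 2.2 0 False [5.  1.6] [-8.1  2.1  1. ] [0.72 1.54 0.11] 22.5
9.0 2.2 0 False [6.5 1.6] [-8.6  2.8  0.5] [0.79 1.57 0.18] 22.7
10.5 2.6 0 False [7.8 1.6] [-8.4  0.9  0.5] [0.53 1.68 0.13] 23.0
12.0 2.6 0 False [9.3 1.7] [-8.4  1.1  0.5] [0.63 1.69 0.13] 23.2
13.5 2.6 0 False [10.5  1.6] [-9.3  1.1  1.7] [0.82 1.94 0.21] 23.5
15.0 2.6 0 False [10.6  1.6] [-15.5   2.    4.8] [1.24 2.55 0.36] 23.7
16.5 2.6 0 False [10.8  1.4] [-20.4   2.6  10.6] [1.59 3.17 0.38] 24.0
```

Run:
```python
from push import *
for x in(13,11.5,10,9,8): 
    r,f,t=step(x,1.8,0,8,z=45.8,v=.03)
    if f[0]>3: break
b=read_camera("scene")[230:380,360:500,::-1]
cv2.imwrite("pics/click.png",cv2.resize(b,None,fx=4,fy=4,interpolation=cv2.INTER_CUBIC))
```

```text
13 1.8 0 True [8.7 1.5] [-3.7  2.1  5.4] [0.73 0.72 0.11] 24.2
11.5 1.8 0 True [8.6 1.5] [-2.6  1.8  3.9] [0.51 0.49 0.26] 24.4
10 1.8 0 False [8.6 1.5] [-5.7  1.9 -0.1] [0.63 1.   0.16] 24.6
9 1.8 0 False [8.5 1.5] [-2.8  1.6 -5.4] [0.32 0.59 0.14] 24.9
8 1.8 0 False [8.3 1.6] [-0.1 -0.9 -6.6] [-0.14  0.01  0.07] 25.1
```

View pics/click.png

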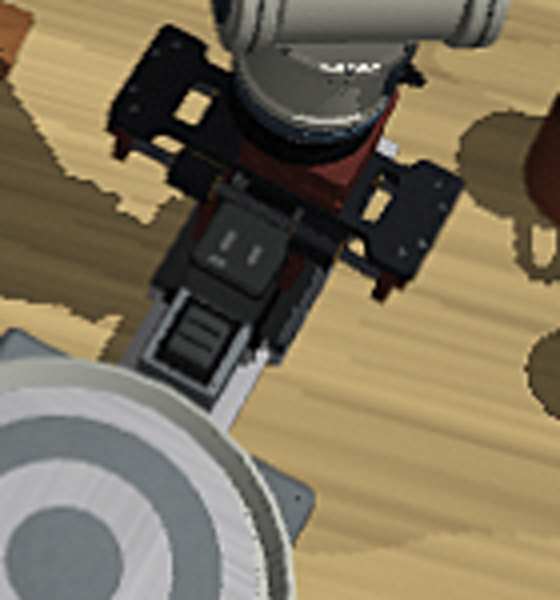

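The pack holds at x≈8.5 mm with the push force gone, so the plunger isn't shoving it back. A light pull will confirm the click, then I release.

Run:
```python
from push import *
step(6.5,1.6,0,6,z=46,v=.03)
step(5,1.6,0,6,z=46,v=.03)
p=get_tcp_pos();movel(loc(Wp,*(tl()+[.8,0]),46.2),v=.03);print(tl(),lf(Wp))
command_gripper(1.0);print(get_grip_width(),lf(Wp),tl())
p=get_tcp_pos();movel([p[0],p[1],.2],v=.15);print(get_time(),lf(Wp))
move_pose([.237,.578,.223],quat(Wp[2],-1));wait(.2)
a=read_camera("top")[165:290,170:265,::-1];b=read_camera("scene")[245:370,375:470,::-1]
cv2.imwrite("pics/end.png",cv2.resize(np.hstack([a,b]),None,fx=4,fy=4,interpolation=cv2.INTER_CUBIC));print(get_time(),lf(Wp))
```

```text
6.5 1.6 0 False [8.1 1.8] [ 5.1 -1.5 -8.2] [-0.47 -0.68  0.08] 25.4
5 1.6 0 False [7.8 2. ] [  9.3  -1.5 -12. ] [-0.98 -1.5   0.04] 25.7
[8.4 1.9] [-2.1 -2.  -2.7]
0.9997044061915722 [ 0.6  0.2 -0.9] [8.6 2. ]
27.95 [-0.2 -0.7 -0.5]Traceback (most recent call last):
  File "<stdin>", line 7, in <module>
station.MotionError: the arm cannot take that pose within its joint ranges
```

The pull test held: 9 N against only 0.5 mm of motion. I'll retreat to the start joints and look.

Run:
```python
from push import *
movej([1.163,.423,1.63,0,1.089,1.5]);wait(.2)
a=read_camera("top")[165:290,170:265,::-1];b=read_camera("scene")[245:370,375:470,::-1]
cv2.imwrite("pics/end.png",cv2.resize(np.hstack([a,b]),None,fx=4,fy=4,interpolation=cv2.INTER_CUBIC));print(get_time(),lf(Wp))
```

```text
30.0333 [-0.2 -0.4  0.4]
```

View pics/end.png

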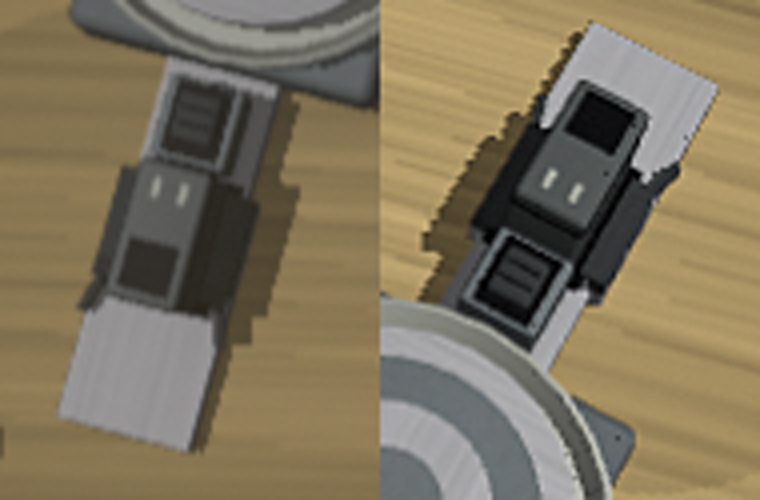

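Both views show the pack seated against the button block between the lips, with its nose toward the wheel and the arm clear of it.

```bash
python3 -c "
from station import *
job_done()"
```

```text
the job is handed in; nothing more can be done
```

The grey pack is now in the wheel's battery rail, nose first and caught. The gripper is open and clear of it, and I handed the job in at about 30 s.

- **Charger:** I pressed the catch about 6–7 mm down at about 7 N. The pack popped out about 13 mm and slid clear with side forces near 1 N.
- **Wheel:** The pack slid in with small sideways corrections. The plunger pushed back with about 8–9 N over roughly 14 mm. I then touched the hard stop with about 20 N, below the 30 N forcing limit.
- **Click check:** After I eased off, the pack held about 2 mm short of the stop with no push-back. It also held a 9 N pull, moving only about 0.5 mm. That pull showed 12 N downward as well, because the arm was slightly off in height.
- **Final pictures:** After release, both cameras show the pack seated against the button block and not pushed back out. They were cropped to the wheel, so I did not look at the other bench items again. The force readings showed no unexpected contact.
- **What failed or disagreed:** One retreat move was refused because it was out of joint range, so I used a joint move instead. My wheel pose from the images was about 2 mm off sideways, which the corrections took up. I never saw the catch dip directly, so the click is inferred from the force and position readings.

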